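# Tip-gap reference pose for the rover camera

## Task

Take the white gauge panel out of the rack and lean it, tilted back and standing free of the gripper, squarely and centrally against the dark angle bracket with its black bar facing the robot's side. Then pick up the sprung tweezers by their blue pads, bring the tips close in front of the black bar, pointing at it and centred on it but not touching the panel, and squeeze them until the tip gap is as wide as the bar (12 mm). Finish while still holding the tweezers there in the air with the gap steady, and leave the other things on the table where they are.

Things in the scene. Friction and masses are not known exactly. Their poses are not given: they have to be found in the camera images.
- panel: White gauge panel, 120 mm wide (its y), 8 mm thick (x), 150 mm tall (z), about 170 g, upright in the rack at the start. Origin at the centre of its lower edge. Its printed face looks to its -x (at the start towards the robot, give or take the yaw): thin blue frame and, up the middle, a vertical black bar 12 mm wide, from 40 to 120 mm above the lower edge.
- panel_top (a point): Middle of the panel's top edge, 150 mm above its lower edge along its z.
- bar_mid (a point): Middle of the black bar, on the printed face, 80 mm above the panel's lower edge.
- rack: Fixed grey rack, 140 mm wide (y), x from -23 to +83 mm. The panel stands in the slot nearest the robot, on a floor 8 mm above the table, between rails 48 mm high with 2 mm play; its top is 158 mm above the table. A green spare plate (top at 88 mm) stays in the second slot, 63 mm behind the panel (rack +x). Origin on the table below the panel.
- bracket: Fixed dark steel angle bracket: an upright plate 100 mm wide (y), 90 mm high, whose flat front face looks to the bracket's -x (towards the robot, give or take the yaw); its foot and gussets extend 80 mm behind (+x). Origin on the table at the middle of the front face's lower edge.
- bracket_edge (a point): Middle of the bracket's top front edge, 90 mm above the table; the leaning panel's back rests on this edge and its top sticks out above.
- rest: Fixed black tweezer rest, base 190 x 80 mm, 6 mm thick, with two rubber ridges across it (at x = -45 and +68 mm, 10 mm thick, 74 mm wide) whose tops are 28 mm above the table. The tweezers lie across the ridges. Origin at the centre of the underside.
- tweezers: Large steel sprung tweezers, 176 mm long, 14 mm high as they lie, about 52 g, blue grip pads outside the arms, black tips. Origin on the underside, on the centre line as they lie open; the bow (hinge) is at x = -85 mm, the tips at x = +85 mm. This body carries the +y arm; the -y arm turns about the bow. Over the pads: about 34 mm wide open, 23 mm at a tip gap of 12 mm (pad faces then parallel).
- tweezers_arm (a joint): Squeeze angle of the tweezers, rad: 0 open (tip gap 30 mm), about 0.106 at a tip gap of 12 mm, 0.16 the stop (gap about 3 mm); gap = 341 mm x sin(0.088 - value/2). A spring opens them: about 4 N at the pads when open, 8 N at a gap of 12 mm; let go, they spring open.
- tip_a (a point): Inner face of the tip of the +y arm, 7 mm above the tweezers' underside.
- tip_b (a point): Inner face of the tip of the -y (turning) arm, at the same height; the distance tip_a to tip_b is the tip gap.
- pad_a (a point): Centre of the outer face of the +y arm's blue grip pad (36 mm long, 14 mm high), 100 mm from the bow and 7 mm above the tweezers' underside. Each mm of squeeze at the pads takes about 1.7 mm off the tip gap.
- pad_b (a point): Centre of the outer face of the -y arm's blue grip pad.
- wheel: Bystander: loose rubber-tyred wheel lying flat, 72 mm across, 32 mm high. Origin at the centre of the underside.
- motor: Bystander: loose black motor, 42 mm square, about 72 mm long with its shaft. Origin under the centre of the black block.
- screwdriver: Bystander: loose screwdriver, 160 mm long, lying crosswise in front of the robot, under 35 mm high. Origin at about its middle.
- lens: Bystander: loose black camera lens standing upright, 38 mm across, 37 mm high. Origin at the centre of the underside.

How it is judged:
On the way, in this order (a step that is already met when the one before it is completed fails the run):
1. the panel leans at rest against the bracket, its foot on the table, released (angle between panel's own z axis and vertical between 0.12 and 0.55 rad and contact force between panel and bracket above 0.03 N and angle between the y axis of panel and the y axis of bracket, either way round below 0.21 rad and y of panel in the frame of bracket between -0.03 and 0.03 m and x of panel in the frame of bracket between -0.075 and -0.01 m and x of panel_top in the frame of bracket between -0.02 and 0.06 m and height (world z) of panel below 0.008 m and contact force between the fingers and panel below 0.1 N and linear speed of panel below 0.02 m/s), for 0.3 s.
2. the tweezers are gripped and lifted clear of their rest (height (world z) of tweezers above 0.045 m and contact force between the fingers and tweezers above 0.5 N and contact force between tweezers and rest below 0.05 N), for 0.2 s.
At the end, for the whole second after the job is handed in: Panel rests tilted 7-31 deg on the bracket, square to 12 deg, central to 30 mm, foot on the table, not gripped. Tweezers held still by the gripper alone: gap 9.5-14.5 mm, tips 6-75 mm before the printed face, 40-120 mm up it, within 18 mm of the bar centre line, pointing at it within 20 deg (all of step 1 and distance between tip_a and tip_b between 0.0095 and 0.0145 m and velocity of joint tweezers_arm between -0.05 and 0.05 rad/s and y of tip_a in the frame of panel between -0.018 and 0.018 m and z of tip_a in the frame of panel between 0.04 and 0.12 m and x of tip_a in the frame of panel between -0.075 and -0.006 m and y of tip_b in the frame of panel between -0.018 and 0.018 m and z of tip_b in the frame of panel between 0.04 and 0.12 m and x of tip_b in the frame of panel between -0.075 and -0.006 m and angle between the x axis of tweezers and the x axis of bracket, either way round below 0.35 rad and contact force between the fingers and tweezers above 1 N and contact force between tweezers and panel below 0.05 N and contact force between tweezers and rest below 0.05 N and linear speed of tweezers below 0.02 m/s); the arm keeps its last pose, push and grip.
It fails at once if a bystander (wheel, motor, screwdriver or lens) is moved by more than 20 mm (distance of any of wheel, motor, screwdriver, lens from where it was at the start of the episode above 0.02 m).
It also fails if it takes over 58 s, if anything falls off the work surface, if the arm or the gripper's body presses on something with over 40 N, if the wrist force passes 120 N, or if a joint passes its speed limit or range.

## Robot

A 7-joint arm with a two-finger parallel gripper is mounted at the origin on the work surface. World frame = base frame: x ahead of the robot, y to its left, z up, the work surface at z = 0. Lengths are in m, angles in rad, forces in N, time in s.
With the tool pointing down it reaches from about 0.425 to 0.875 m from the base axis. Payload 4.7 kg.
Tool frame: the origin (TCP) lies on the centre line of the jaws, within the pads' length; the fingertips stand 19 mm ahead of it and the grasp point (between the pads) is the TCP; z points along the fingers, x is the direction in which the jaws open and shut, and the axes are right-handed (so a half turn about z gives the same grasp; the last joint's range is limited). The gripper opens to 85 mm and grips with 20 to 120 N. Pads are 22 mm wide; open, the fingers measure 114 mm over their backs; the gripper's body (76 mm by 85 mm) begins 54 mm behind the grasp point. The pads swing forward as they close: fully open they stand 13 mm farther back than shut.
Start: joints at [1.288, 0.321, -0.07, 1.45, 0.023, 1.371, -0.057], TCP at [0.19, -0.622, 0.25] pointing down, gripper open.
Joint ranges: [-2.86, 2.86], [-0.3, 2.09], [-1.38, 1.24], [0.06, 2.45], [-1.56, 4.7], [0.09, 2.05], [-2.69, 2.69]. Speed limits (rad/s): [2.57, 2.57, 3.14, 3.14, 3.14, 3.14, 3.14].

## Interface

Orientations are given as [roll, pitch, yaw] about the fixed x, y, z axes, in that order (R = Rz(yaw) Ry(pitch) Rx(roll)).
In Python, from workcell import status, imaging, robot gives the robot as it stands.
- The arm moves only by the tool play_rows, never from a script. Its arguments are lists of equal length, an entry for each row: "travel": the shift along the tool's x, y, z in cm, a list of three; "angular": the turn, a rotation vector about the tool's x, y, z in degrees, a list of three; "fingers": the closure, from 0 (fully open) to 1 (shut). In form: {"travel": [[dx, dy, dz], ...], "angular": [[wx, wy, wz], ...], "fingers": [fingers, ...]}. A call has exactly 5 rows; each row is the pose to reach, as a shift and turn from the pose commanded when the call began, along the tool's axes at that moment; what a row does not reach only later rows make up. A row lasts 1/8 s, in which the tool goes at most 62.5 mm and 10.7 degrees, less where a joint would pass 70% of its speed; a pose out of reach is approached as far as the arm can. A call with a gripper value outside its range is refused whole. The fingers move at their own pace and stop on an object; the grip force is fixed at half the most. Time passes only in rows, so rows that repeat a pose let the fingers close, or fill a call up. It gives the time, the measured TCP pose, the force and the opening at its end, in the units of the state.
- status.get_obs(): the state, without advancing time (a new reading comes with each control period).
- imaging.capture(name): name is "scene" or "top" or "wrist"; returns (picture, depth): 400x640x3 uint8, red, green, blue; 400x640 float32, m along the optical axis (not along the pixel's ray), 0 where there is no reading.
- imaging.camera_params(name): a dict with "fovy" (degrees; the focal length in pixels is half the picture's height over the tangent of half this angle, whatever the lens; pixels are square), "cx", "cy" (the principal point, pixels), "extrinsics" (4x4, takes a point from camera to world coordinates); the wrist camera has in their place "hand_eye" (4x4, takes a point from camera to tool coordinates, whose origin is the TCP and whose axes are the tool frame's). Camera axes: x right, y down, z forward; pixel columns grow to the right and rows downward; lengths in m; the calibration is good to about 2 mm. A picture is of the moment at which its call begins: read the wrist's pose just before it. camera_params takes no time and is no camera call.
- robot.hand_in(): hands the job in, once; it reports no verdict.
The state is a dict: "time_s": time; "joint_positions": joint angles; "joint_vel": joint speeds; "tau": joint torques, N m; "tool_pos": TCP position; "orientation": TCP orientation; "wrist_force": force on the tool from outside, world axes, zero at the start; "wrist_torque": the same for the moment, N m; "opening": finger opening in m.
Only numpy, scipy, OpenCV 4.12 (cv2) and the standard library are available. Lean on these libraries where they do the work, as an engineer would, in place of code of your own. Each camera call takes 0.05 s, during which the arm holds its last target.

## Working session

There is one attempt and no reset: what is moved stays moved. The work goes in short steps, Python scripts to look and compute and a tool call to move; the robot and the scene stay as the last step left them, time stands still between calls to the robot, and variables do not carry over. Pictures are saved under pics/ and viewed, and the job is handed in when it is done.

Besides the shell and the picture viewer there is one more tool, called after ">>>" by a JSON object that holds its "api" and its "payload". play_rows: Moves the arm, as the interface text tells. Its arguments: {"type":"object","properties":{"travel":{"type":"array"},"angular":{"type":"array"},"fingers":{"type":"array"}},"required":["travel","angular","fingers"]}

```bash
mkdir -p pics; ls
cat > h.py <<'E'
import numpy as np, cv2
from workcell import status, imaging, robot
from scipy.spatial.transform import Rotation as R
def cap(n,tag):
    o=status.get_obs(); p,d=imaging.capture(n)
    cv2.imwrite(f'pics/{tag}.png',p[:,:,::-1]); np.savez(f'pics/{tag}.npz',p=p,d=d,pos=o['tool_pos'],ori=o['orientation'],n=n)
    return p,d
def pts(tag):
    z=np.load(f'pics/{tag}.npz'); n=str(z['n']); c=imaging.camera_params(n); d=z['d']
    f=200/np.tan(np.radians(c['fovy'])/2)
    v,u=np.mgrid[0:400,0:640]
    P=np.stack([(u-c['cx'])/f*d,(v-c['cy'])/f*d,d,np.ones_like(d)],-1)
    if n=='wrist':
        T=np.eye(4);T[:3,:3]=R.from_euler('xyz',z['ori']).as_matrix();T[:3,3]=z['pos'];T=T@np.array(c['hand_eye'])
    else: T=np.array(c['extrinsics'])
    W=(P@T.T)[...,:3]; W[d==0]=np.nan
    return z['p'],W
E
python3 - <<'E'
from h import *
print(status.get_obs())
for n in('scene','top','wrist'):
    cap(n,n+'0'); print(n,{k:np.round(v,3).tolist() if hasattr(v,'__len__') else v for k,v in imaging.camera_params(n).items()})
E
```

```text
pics
{'time_s': 0.0, 'joint_positions': array([ 1.28811984,  0.32185714, -0.07005007,  1.45169123,  0.02260245,
        1.37081846, -0.0568946 ]), 'joint_vel': array([ 0.00039769,  0.0001591 , -0.00040482, -0.00143522,  0.00210004,
        0.00048024, -0.00077492]), 'tau': array([-4.27370214e-04, -4.93576670e+01, -3.82885532e-01, -3.14333725e+01,
        1.27362023e-02,  1.14672285e-02, -1.50814128e-05]), 'tool_pos': array([ 0.18986748, -0.62111205,  0.2491929 ]), 'orientation': array([ 3.14147921e+00,  1.98458286e-03, -1.27401603e+00]), 'wrist_force': array([-1.10037223,  0.28514672, -0.00876864]), 'wrist_torque': array([ 0.00371638, -0.02263599, -0.0177378 ]), 'opening': 0.08538278448530075}
scene {'fovy': 54.452009436254514, 'cx': 323.2938619986475, 'cy': 201.01120576090716, 'extrinsics': [[0.239, 0.827, -0.508, 0.935], [0.971, -0.202, 0.127, -0.08], [0.003, -0.524, -0.852, 0.78], [0.0, 0.0, 0.0, 1.0]]}
top {'fovy': 47.64973812165626, 'cx': 323.04491890229457, 'cy': 196.6959146638827, 'extrinsics': [[-0.005, -0.998, 0.068, 0.469], [-1.0, 0.006, 0.007, 0.014], [-0.007, -0.068, -0.998, 1.298], [0.0, 0.0, 0.0, 1.0]]}
wrist {'fovy': 61.158187850119326, 'cx': 324.64243189185345, 'cy': 195.77908577964118, 'hand_eye': [[1.0, -0.0, -0.0, 0.001], [0.0, 0.955, 0.295, -0.075], [0.0, -0.295, 0.955, -0.124], [0.0, 0.0, 0.0, 1.0]]}
```

View pics/scene0.png

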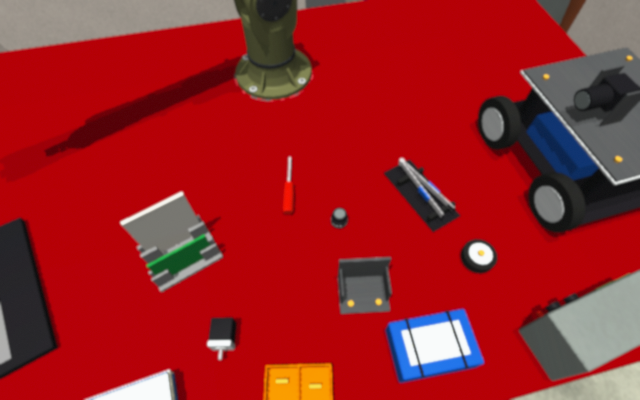

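View pics/top0.png

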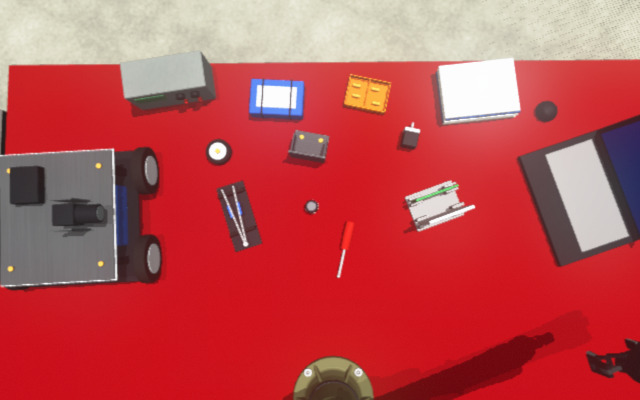

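View pics/wrist0.png

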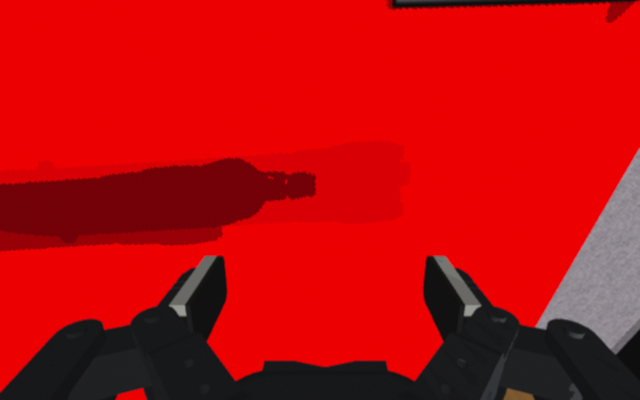

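Top view: rack around (438,207) with the white panel edge at (447,217), bracket (309,145), tweezers (238,215), screwdriver (346,250), lens (312,207), wheel (218,152), motor (411,137).

Run:
```python
from h import *
for n in('top0','scene0'):
    p,W=pts(n)
    x,y,z=W[...,0],W[...,1],W[...,2]
    print(n,'table z',np.nanmedian(z))
    # panel top: z>0.12 in rack region
    m=(x>0.25)&(x<0.65)&(y<-0.1)&(y>-0.45)&(z>0.135)&(z<0.18)&(p.min(-1)>150)
    q=W[m]; print('panel',m.sum(),q.mean(0) if m.sum() else 0)
    if m.sum()>5:
        r=cv2.minAreaRect(q[:,:2].astype(np.float32)); print(r, np.round(cv2.boxPoints(r),3).tolist(), np.median(q[:,2]))
    # bracket
    m=(x>0.45)&(x<0.75)&(y<0.15)&(y>-0.05)&(z>0.075)&(z<0.11)
    q=W[m]; print('bracket top',m.sum());r=cv2.minAreaRect(q[:,:2].astype(np.float32)); print(r, np.round(cv2.boxPoints(r),3).tolist(), np.median(q[:,2]))
    m=(x>0.3)&(x<0.6)&(y>0.1)&(y<0.33)&(z>0.012)&(z<0.06)
    q=W[m]; print('tweez',m.sum());r=cv2.minAreaRect(q[:,:2].astype(np.float32)); print(r, np.round(cv2.boxPoints(r),3).tolist(), np.median(q[:,2]))
for n,(u0,v0,u1,v1) in dict(tw=(205,170,275,260),rk=(395,170,485,240),br=(280,120,340,170)).items():
    im=cv2.imread('pics/top0.png')[v0:v1,u0:u1]; cv2.imwrite(f'pics/z_{n}.png',cv2.resize(im,None,fx=8,fy=8,interpolation=cv2.INTER_CUBIC)[:600])
```

```text
top0 table z 0.000749891661492752
panel 172 [ 0.5012203  -0.3000841   0.15710999]
((0.5014086961746216, -0.3014858365058899), (0.008272026665508747, 0.12131050229072571), 19.80934715270996) [[0.47699999809265137, -0.2460000067949295], [0.5180000066757202, -0.36000001430511475], [0.5260000228881836, -0.3569999933242798], [0.48500001430511475, -0.24300000071525574]] 0.15759597207412646
bracket top 111
((0.6674002408981323, 0.06733685731887817), (0.0982566848397255, 0.007181660272181034), 79.36910247802734) [[0.6549999713897705, 0.019999999552965164], [0.6620000004768372, 0.017999999225139618], [0.6800000071525574, 0.11500000208616257], [0.6729999780654907, 0.11599999666213989]] 0.0897392928008891
tweez 499
((0.5014039874076843, 0.2619835138320923), (0.17791026830673218, 0.07467491179704666), 17.425128936767578) [[0.4050000011920929, 0.2709999978542328], [0.42800000309944153, 0.20000000298023224], [0.597000002861023, 0.2529999911785126], [0.574999988079071, 0.3240000009536743]] 0.03482004723949328
scene0 table z -0.001119047128335382
panel 258 [ 0.50263663 -0.29962924  0.1561509 ]
((0.5
[... 227 characters left out ...]
80481], [0.4869999885559082, -0.24199999868869781]] 0.1561937978542367
bracket top 276
((0.6688725352287292, 0.06917449831962585), (0.09909652918577194, 0.007373019587248564), 79.75233459472656) [[0.656000018119812, 0.020999999716877937], [0.6639999747276306, 0.019999999552965164], [0.6809999942779541, 0.11699999868869781], [0.6740000247955322, 0.11900000274181366]] 0.08672505462142116
tweez 922
((0.5062117576599121, 0.26489514112472534), (0.17574690282344818, 0.07408515363931656), 17.406946182250977) [[0.41100001335144043, 0.27399998903274536], [0.43299999833106995, 0.2029999941587448], [0.6010000109672546, 0.25600001215934753], [0.5789999961853027, 0.3269999921321869]] 0.033585850688163554
```

Run:
```python
import cv2,numpy as np
a=[cv2.resize(cv2.imread(f'pics/z_{n}.png'),(390,390)) for n in('tw','rk')]
cv2.imwrite('pics/zz.png',np.hstack(a))
```

```text
(no output)
```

View pics/zz.png

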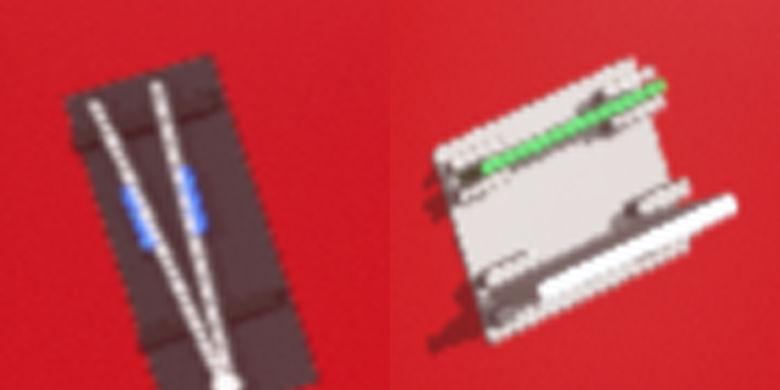

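```bash
cat >> h.py <<'E'
def yawdown(yawdeg): return R.from_euler('xyz',[np.pi,0,np.radians(yawdeg)])
def go(pos,rot,quiet=False):
    o=status.get_obs(); R0=R.from_euler('xyz',o['orientation'])
    t=R0.inv().apply(np.array(pos)-o['tool_pos'])*100; w=np.degrees((R0.inv()*rot).as_rotvec())
    print('t=%.1f pos'%o['time_s'],np.round(o['tool_pos'],4),'open %.4f'%o['opening'],'F',np.round(o['wrist_force'],1))
    print('travel',np.round(t,2),'ang',np.round(w,1))
E
python3 -c "
from h import *
go([0.502,-0.300,0.25],yawdown(19.75))"
```

```text
t=0.1 pos [ 0.1899 -0.6212  0.2495] open 0.0852 F [-0.  -0.3  0.4]
travel [-2.159e+01 -3.924e+01 -2.000e-02] ang [ -0.1   0.1 -92.7]
```

>>> {"api": "play_rows", "payload": {"travel": [[-2.2,-3.9,0],[-4.3,-7.8,0],[-6.5,-11.8,0],[-8.6,-15.7,0],[-10.8,-19.6,0]], "angular": [[0,0,-9.3],[0,0,-18.5],[0,0,-27.8],[0,0,-37],[0,0,-46.3]], "fingers": [0.3,0.3,0.3,0.3,0.3]}}

```text
time_s: 0.78
tool_pos: [0.3467, -0.4597, 0.2501]
orientation: [3.142, 0.0, -0.461]
wrist_force: [0.6, 0.2, 0.3]
opening: 0.0599
```

```bash
python3 -c "
from h import *
go([0.502,-0.300,0.25],yawdown(19.75))"
```

```text
t=0.8 pos [ 0.3467 -0.4597  0.2501] open 0.0599 F [0.6 0.2 0.3]
travel [ 6.810e+00 -2.121e+01  1.000e-02] ang [ -0.    0.  -46.1]
```

>>> {"api": "play_rows", "payload": {"travel": [[1.4,-4.2,0],[2.7,-8.5,0],[4.1,-12.7,0],[5.5,-17,0],[6.8,-21.2,0]], "angular": [[0,0,-9.2],[0,0,-18.4],[0,0,-27.7],[0,0,-36.9],[0,0,-46.1]], "fingers": [0.4,0.4,0.4,0.4,0.4]}}

```text
time_s: 1.4
tool_pos: [0.5027, -0.3009, 0.2501]
orientation: [-3.141, 0.0, 0.344]
wrist_force: [-0.2, -0.4, -0.3]
opening: 0.0513
```

```bash
python3 -c "
from h import *
cap('wrist','w1')
p,W=pts('w1'); x,y,z=W[...,0],W[...,1],W[...,2]
m=(z>0.135)&(z<0.175)&(x>0.4)&(x<0.6)&(p.min(-1)>150)&(y<-.2)
q=W[m]; print(m.sum(), q.mean(0)); r=cv2.minAreaRect(q[:,:2].astype(np.float32)); print(r,np.median(q[:,2]))
go([0.502,-0.300,0.143],yawdown(19.75))"
```

```text
1950 [ 0.4991569  -0.29673575  0.15805628]
((0.5003792643547058, -0.3007298409938812), (0.008189932443201542, 0.11923672258853912), 19.253192901611328) 0.15815937154149948
t=1.4 pos [ 0.5075 -0.294   0.2503] open 0.0515 F [3.3 4.1 0.2]
travel [-0.77  0.4  10.72] ang [-0.2 -0.3  0.7]
```

View pics/w1.png

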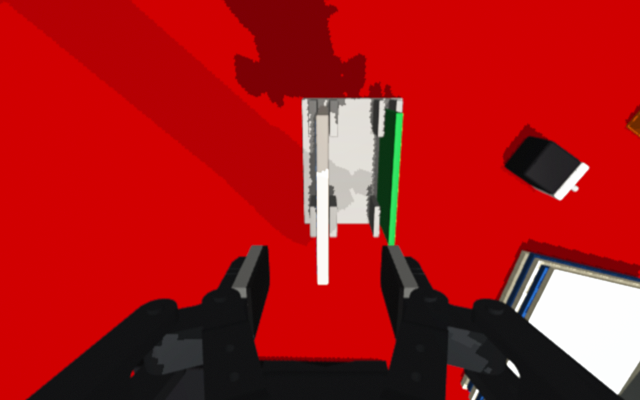

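Panel's top edge at (322,105)–(322,283) lies between the open fingers; going down and settling.

>>> {"api": "play_rows", "payload": {"travel": [[0,0,2],[0,0,4],[0,0,6],[0,0,6],[0,0,6]], "angular": [[0,0,0],[0,0,0],[0,0,0],[0,0,0],[0,0,0]], "fingers": [0.4,0.4,0.4,0.4,0.4]}}

```text
time_s: 2.08
tool_pos: [0.502, -0.3024, 0.1906]
orientation: [3.141, -0.0, 0.338]
wrist_force: [-0.6, -0.3, 0.7]
opening: 0.0508
```

```bash
python3 -c "
from h import *
cap('wrist','w2')
p,W=pts('w2'); x,y,z=W[...,0],W[...,1],W[...,2]
m=(z>0.135)&(z<0.175)&(x>0.4)&(x<0.6)&(p.min(-1)>150)&(y<-.2)
q=W[m]; print(m.sum(), q.mean(0)); r=cv2.minAreaRect(q[:,:2].astype(np.float32)); print(r,np.median(q[:,2]))
print(status.get_obs()['orientation'])
go([0.501,-0.3005,0.143],yawdown(19.6))"
```

```text
3376 [ 0.49882689 -0.29556258  0.15805552]
((0.5003230571746826, -0.3008662462234497), (0.008443674072623253, 0.1195475161075592), 19.673831939697266) 0.15809164821549912
[ 3.14051823e+00 -7.99390514e-04  3.38341483e-01]
t=2.1 pos [ 0.5023 -0.3025  0.1911] open 0.0510 F [ 0.2  0.2 -0.3]
travel [-0.06 -0.24  4.81] ang [ 0.1 -0.  -0.2]
```

>>> {"api": "play_rows", "payload": {"travel": [[-0.1,-0.2,1.5],[-0.1,-0.2,3],[-0.1,-0.2,4.3],[-0.1,-0.2,4.8],[-0.1,-0.2,4.8]], "angular": [[0,0,-0.2],[0,0,-0.2],[0,0,-0.2],[0,0,-0.2],[0,0,-0.2]], "fingers": [0.4,0.4,0.4,0.6,0.8]}}

```text
time_s: 2.75
tool_pos: [0.5001, -0.3005, 0.1418]
orientation: [-3.141, 0.0, 0.342]
wrist_force: [-0.5, -0.3, 0.1]
opening: 0.0181
```

>>> {"api": "play_rows", "payload": {"travel": [[0,0,0],[0,0,0],[0,0,0],[0,0,0],[0,0,0]], "angular": [[0,0,0],[0,0,0],[0,0,0],[0,0,0],[0,0,0]], "fingers": [1,1,1,1,1]}}

```text
time_s: 3.38
tool_pos: [0.5005, -0.3007, 0.1426]
orientation: [3.141, -0.0, 0.342]
wrist_force: [0.2, 0.6, 0.6]
opening: 0.0067
```

>>> {"api": "play_rows", "payload": {"travel": [[0,0,-1],[0,0,-3.5],[0,0,-7],[0,0,-11],[0,0,-14]], "angular": [[0,0,0],[0,0,0],[0,0,0],[0,0,0],[0,0,0]], "fingers": [1,1,1,1,1]}}

```text
time_s: 4.0
tool_pos: [0.5004, -0.3005, 0.2846]
orientation: [3.14, -0.001, 0.342]
wrist_force: [1.1, -0.5, -2.8]
opening: 0.0071
```

```bash
cat >> h.py <<'E'
BY=-10.4; B0=np.array([0.6645,0.069,0]) # bracket yaw, front origin
def lean(tilt,dx,h,s=0.135):
    # panel pose in bracket frame: origin xo (mm) , z lift h; tool pose
    t=np.radians(tilt); rb=R.from_euler('z',BY,degrees=True)
    xo=-0.090*np.tan(t)-0.004*np.cos(t)-0.004*0+dx; zo=0.004*np.sin(t)+h
    p=np.array([xo+s*np.sin(t),0,zo+s*np.cos(t)])
    rot=rb*R.from_euler('y',t)*R.from_euler('x',np.pi)
    return B0+rb.apply(p),rot
E
python3 -c "
from h import *
p,r=lean(17,-0.02,0.06); print(p); go(p,r)"
```

```text
[0.65282422 0.07114291 0.19027063]
t=4.0 pos [ 0.5004 -0.3005  0.2846] open 0.0071 F [ 1.1 -0.5 -2.8]
travel [ 26.82 -29.91   9.41] ang [  4.5 -16.7  29.8]
```

>>> {"api": "play_rows", "payload": {"travel": [[1.5,-2,0],[5,-5.5,0],[8.5,-9,0],[12,-12.5,0],[15,-16,0]], "angular": [[0,0,3],[0,0,6],[0,0,12],[0,0,18],[0,0,24]], "fingers": [1,1,1,1,1]}}

```text
time_s: 4.62
tool_pos: [0.5883, -0.0978, 0.2826]
orientation: [3.142, 0.0, -0.08]
wrist_force: [0.6, 0.4, -2.3]
opening: 0.0073
```

```bash
python3 -c "
from h import *
p,r=lean(17,-0.03,0.12); print(p); go(p,r)"
```

```text
[0.6429885  0.0729481  0.25027063]
t=4.6 pos [ 0.5883 -0.0978  0.2826] open 0.0073 F [ 0.6  0.4 -2.3]
travel [  4.09 -17.46   3.23] ang [  0.9 -17.    5.8]
```

>>> {"api": "play_rows", "payload": {"travel": [[0.9,-4,0],[2,-8.5,0.5],[3,-12.8,1.5],[3.8,-16,2.5],[4.1,-17.4,3.2]], "angular": [[0,-3,1],[0,-7,2],[0.5,-11,3.5],[0.7,-14.5,5],[0.9,-17,5.8]], "fingers": [1,1,1,1,1]}}

```text
time_s: 5.25
tool_pos: [0.6422, 0.0736, 0.2494]
orientation: [-3.14, 0.3, -0.176]
wrist_force: [-0.4, 0.1, -1.5]
opening: 0.0071
```

>>> {"api": "play_rows", "payload": {"travel": [[0,0,0],[0,0,0],[0,0,0],[0,0,0],[0,0,0]], "angular": [[0,0,0],[0,0,0],[0,0,0],[0,0,0],[0,0,0]], "fingers": [1,1,1,1,1]}}

```text
time_s: 5.88
tool_pos: [0.6421, 0.0703, 0.2508]
orientation: [-3.141, 0.296, -0.179]
wrist_force: [-0.5, 0.5, -3.1]
opening: 0.007
```

```bash
python3 -c "
from h import *
cap('scene','s3'); cap('top','t3');cap('wrist','w3')
p,r=lean(17,-0.01,0.02); print(p); go(p,r); print(status.get_obs()['orientation'],r.as_euler('xyz'))"
```

```text
[0.66265993 0.06933772 0.15027063]
t=6.0 pos [0.6421 0.0707 0.2504] open 0.0072 F [ 0.1  0.  -1.7]
travel [ 4.89 -0.23  8.98] ang [0.  0.  0.2]
[-3.14118622  0.29675311 -0.17873688] [ 3.14159265  0.29670597 -0.18151424]
```

View pics/s3.png

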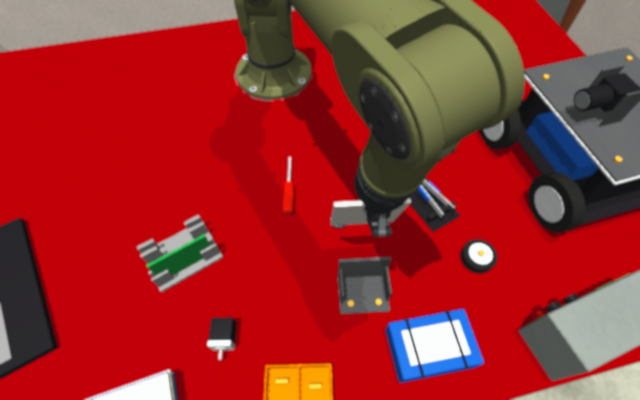

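View pics/w3.png

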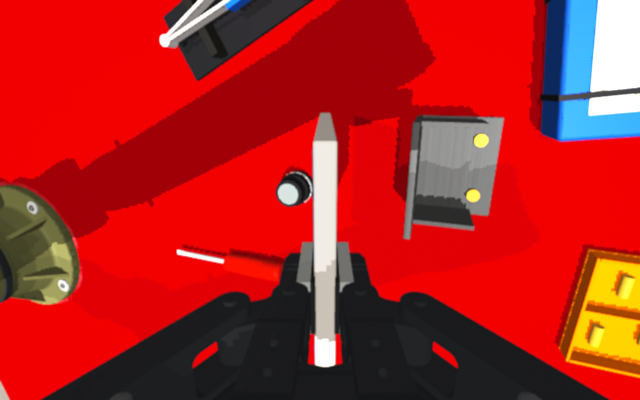

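Panel is held ((325,113)–(325,365)), tilted, with the bracket's front edge at (410,120)–(407,238) behind it. I'll refine the bracket and in-hand panel offset from this view.

```bash
python3 -c "
from h import *
p,W=pts('w3'); x,y,z=W[...,0],W[...,1],W[...,2]
m=(x>0.62)&(x<0.72)&(y<0.15)&(y>-0.02)&(z>0.08)&(z<0.1)
v,u=np.mgrid[0:400,0:640]
m&=(u>395)&(u<430)
q=W[m]; r=cv2.minAreaRect(q[:,:2].astype(np.float32)); print('br',m.sum(),r,np.round(cv2.boxPoints(r),4).tolist(),np.median(q[:,2]))
T=np.load('pics/w3.npz'); Rt=R.from_euler('xyz',T['ori']); L=Rt.inv().apply((W-T['pos']).reshape(-1,3)).reshape(W.shape)
m=(abs(L[...,0])<0.03)&(abs(L[...,1])<0.09)&(L[...,2]<0.0)&(L[...,2]>-0.03)&(p.min(-1)>120)
q=L[m]; print('panel top in tool', m.sum(), np.percentile(q,[1,50,99],axis=0))
p,W=pts('top0'); print('lens',W[207,312], 'tw')
"
```

```text
br 910 ((0.6675513386726379, 0.06855805218219757), (0.0995582863688469, 0.006045103073120117), 79.246337890625) [[0.6553000211715698, 0.02019999921321869], [0.6611999869346619, 0.019099999219179153], [0.6797999739646912, 0.1168999969959259], [0.6739000082015991, 0.11800000071525574]] 0.09008242385516649
panel top in tool 5094 [[-4.28383363e-03 -5.98436546e-02 -1.83848034e-02]
 [-2.43598388e-05 -2.38845678e-02 -1.55509451e-02]
 [ 4.07521856e-03  2.79927066e-02 -7.23183800e-03]]
lens [0.52580624 0.05374883 0.03811327] tw
```

>>> {"api": "play_rows", "payload": {"travel": [[1,0,1.5],[2.2,-0.1,4],[3.4,-0.2,6.5],[4.5,-0.2,8.3],[4.9,-0.2,9]], "angular": [[0,0,0.2],[0,0,0.2],[0,0,0.2],[0,0,0.2],[0,0,0.2]], "fingers": [1,1,1,1,1]}}

```text
time_s: 6.65
tool_pos: [0.6623, 0.0687, 0.1475]
orientation: [3.14, 0.3, -0.183]
wrist_force: [-0.3, -0.5, -2.0]
opening: 0.0069
```

>>> {"api": "play_rows", "payload": {"travel": [[0,0,0],[0,0,0],[0,0,0],[0,0,0],[0,0,0]], "angular": [[0,0,0],[0,0,0],[0,0,0],[0,0,0],[0,0,0]], "fingers": [1,1,1,1,1]}}

```text
time_s: 7.28
tool_pos: [0.6627, 0.0692, 0.1502]
orientation: [3.141, 0.297, -0.182]
wrist_force: [0.6, -0.1, -2.5]
opening: 0.0073
```

```bash
python3 -c "
from h import *
p,r=lean(17,-0.003,0.002); print(p); go(p,r); p,r=lean(17,-0.001,-0.001); print(p); go(p,r)"
```

```text
[0.66954493 0.06807408 0.13227063]
t=7.3 pos [0.6627 0.0692 0.1502] open 0.0073 F [ 0.6 -0.1 -2.5]
travel [ 1.18 -0.02  1.52] ang [ 0. -0. -0.]
[0.67151208 0.06771304 0.12927063]
t=7.3 pos [0.6627 0.0692 0.1502] open 0.0073 F [ 0.6 -0.1 -2.5]
travel [ 1.46 -0.02  1.74] ang [ 0. -0. -0.]
```

>>> {"api": "play_rows", "payload": {"travel": [[0.5,0,0.6],[0.9,0,1.1],[1.2,0,1.5],[1.2,0,1.5],[1.2,0,1.5]], "angular": [[0,0,0],[0,0,0],[0,0,0],[0,0,0],[0,0,0]], "fingers": [1,1,1,1,1]}}

```text
time_s: 7.9
tool_pos: [0.6697, 0.068, 0.1321]
orientation: [3.141, 0.297, -0.182]
wrist_force: [1.3, 0.5, -2.6]
opening: 0.0069
```

>>> {"api": "play_rows", "payload": {"travel": [[0.1,0,0.1],[0.2,0,0.15],[0.25,0,0.2],[0.25,0,0.2],[0.25,0,0.2]], "angular": [[0,0,0],[0,0,0],[0,0,0],[0,0,0],[0,0,0]], "fingers": [1,1,1,1,1]}}

```text
time_s: 8.52
tool_pos: [0.6715, 0.0676, 0.1298]
orientation: [3.141, 0.297, -0.182]
wrist_force: [0.2, -0.1, 1.3]
opening: 0.0074
```

```bash
python3 -c "
from h import *
p,r=lean(17,-0.001,-0.001); print(p); go(p,r);print(status.get_obs()['wrist_torque'],)"
```

```text
[0.67151208 0.06771304 0.12927063]
t=8.5 pos [0.6715 0.0676 0.1298] open 0.0074 F [ 0.2 -0.1  1.3]
travel [ 0.02 -0.01  0.05] ang [ 0. -0. -0.]
[-0.09230806 -0.0408322   0.04125196]
```

The foot touches the table (vertical force −2.6 → +1.3 N). Releasing.

>>> {"api": "play_rows", "payload": {"travel": [[0,0,0],[0,0,0],[0,0,0],[0,0,0],[0,0,0]], "angular": [[0,0,0],[0,0,0],[0,0,0],[0,0,0],[0,0,0]], "fingers": [0.85,0.75,0.6,0.5,0.5]}}

```text
time_s: 9.15
tool_pos: [0.6714, 0.0676, 0.1294]
orientation: [3.141, 0.297, -0.182]
wrist_force: [0.3, -0.6, 0.2]
opening: 0.0421
```

>>> {"api": "play_rows", "payload": {"travel": [[0,0,0],[0,0,-1],[0,0,-3],[0,0,-6],[0,0,-9]], "angular": [[0,0,0],[0,0,0],[0,0,0],[0,0,0],[0,0,0]], "fingers": [0.5,0.5,0.5,0.5,0.5]}}

```text
time_s: 9.78
tool_pos: [0.6977, 0.0627, 0.2171]
orientation: [3.141, 0.296, -0.182]
wrist_force: [0.1, -0.4, -0.3]
opening: 0.0428
```

```bash
python3 -c "
from h import *
cap('wrist','w4'); cap('scene','s4')
go([.5,.2,.25],yawdown(107))"
```

```text
t=9.9 pos [0.6995 0.0631 0.2198] open 0.0428 F [0.8 0.8 1. ]
travel [-22.05  -9.84   3.46] ang [ -17.1   10.2 -116.5]
```

View pics/w4.png

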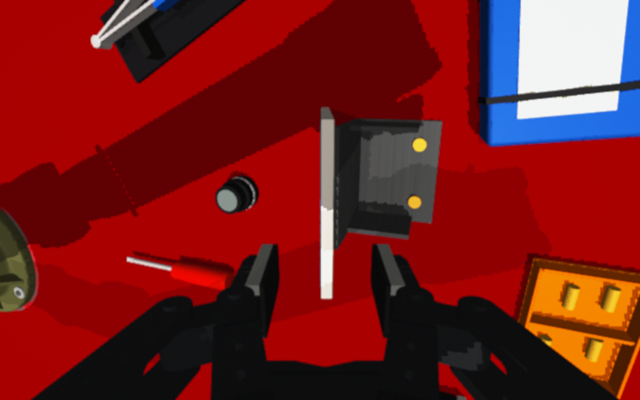

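View pics/s4.png

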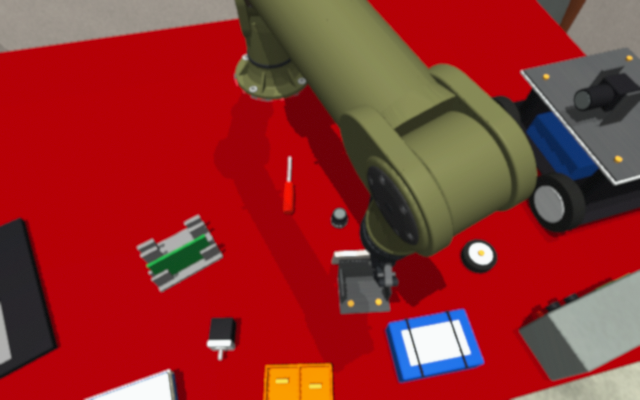

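Panel leans alone on the bracket (wrist (327,110)–(327,297)). Now locating the tweezers.

```bash
python3 -c "
from h import *
c=imaging.camera_params('top'); f=200/np.tan(np.radians(c['fovy'])/2);T=np.array(c['extrinsics'])
for n,(u,v,zz) in dict(bow=(245.4,243.7,.035),ta=(222,190,.035),tb=(233.2,186.7,.035),pa=(229.8,211.7,.035),pb=(239.7,208.5,.035)).items():
    d=T[:3,:3]@np.array([(u-c['cx'])/f,(v-c['cy'])/f,1]); print(n,T[:3,3]+d*(zz-T[2,3])/d[2])
go([.47,.19,.25],yawdown(107))
"
```

```text
bow [0.42487416 0.23934046 0.035     ]
ta [0.57500188 0.3059826  0.035     ]
tb [0.58410576 0.27462276 0.035     ]
pa [0.5140566  0.28355006 0.035     ]
pb [0.52285072 0.25592428 0.035     ]
t=9.9 pos [0.6995 0.0631 0.2198] open 0.0428 F [0.8 0.8 1. ]
travel [-24.7   -8.31   4.25] ang [ -17.1   10.2 -116.5]
```

```bash
python3 -c "
from h import *
go([.66,.11,.28],yawdown(35))
"
```

```text
t=9.9 pos [0.6995 0.0631 0.2198] open 0.0428 F [0.8 0.8 1. ]
travel [-6.26 -3.91 -4.4 ] ang [ -6.7  15.7 -45.2]
```

>>> {"api": "play_rows", "payload": {"travel": [[-0.6,-0.5,-1.5],[-2,-1.3,-3],[-3.5,-2.2,-4.2],[-5,-3.1,-4.4],[-6.3,-3.9,-4.4]], "angular": [[-0.7,2,-4],[-2.3,5.5,-14],[-3.8,9,-25],[-5.3,12.5,-35],[-6.7,15.7,-45.2]], "fingers": [0.4,0.4,0.4,0.4,0.4]}}

```text
time_s: 10.5
tool_pos: [0.657, 0.111, 0.2762]
orientation: [-3.138, 0.009, 0.605]
wrist_force: [-0.5, -0.4, -0.2]
opening: 0.0514
```

```bash
python3 -c "
from h import *
go([.58,.2,.25],yawdown(73))
"
```

```text
t=10.5 pos [0.657  0.111  0.2762] open 0.0514 F [-0.5 -0.4 -0.2]
travel [ -1.25 -11.69   2.67] ang [ -0.4   0.4 -38.3]
```

>>> {"api": "play_rows", "payload": {"travel": [[-0.3,-2.3,0.5],[-0.5,-4.7,1],[-0.8,-7,1.6],[-1,-9.4,2.1],[-1.3,-11.7,2.7]], "angular": [[0,0,-7.7],[0,0,-15.3],[-0.2,0.2,-23],[-0.3,0.3,-30.6],[-0.4,0.4,-38.3]], "fingers": [0.4,0.4,0.4,0.4,0.4]}}

```text
time_s: 11.12
tool_pos: [0.5799, 0.1997, 0.2492]
orientation: [-3.139, 0.002, 1.271]
wrist_force: [-0.1, 0.4, -0.3]
opening: 0.0514
```

```bash
python3 -c "
from h import *
go([.516,.267,.22],yawdown(108))
"
```

```text
t=11.1 pos [0.5799 0.1997 0.2492] open 0.0514 F [-0.1  0.4 -0.3]
travel [ 4.55 -8.09  2.93] ang [ -0.2   0.1 -35.2]
```

>>> {"api": "play_rows", "payload": {"travel": [[0.9,-1.6,0.6],[1.8,-3.3,1.2],[2.7,-5,1.8],[3.7,-6.5,2.4],[4.6,-8.1,2.9]], "angular": [[0,0,-7],[0,0,-14],[0,0,-21],[-0.1,0.1,-28],[-0.2,0.1,-35.2]], "fingers": [0.3,0.3,0.3,0.3,0.3]}}

```text
time_s: 11.75
tool_pos: [0.5165, 0.2674, 0.2201]
orientation: [3.141, -0.0, 1.885]
wrist_force: [0.0, -0.1, 0.7]
opening: 0.0596
```

>>> {"api": "play_rows", "payload": {"travel": [[0,0,0],[0,0,0],[0,0,0],[0,0,0],[0,0,0]], "angular": [[0,0,0],[0,0,0],[0,0,0],[0,0,0],[0,0,0]], "fingers": [0.3,0.3,0.3,0.3,0.3]}}

```text
time_s: 12.38
tool_pos: [0.5175, 0.2671, 0.2208]
orientation: [3.14, -0.001, 1.88]
wrist_force: [0.5, 1.3, -0.0]
opening: 0.06
```

```bash
python3 -c "
from h import *
cap('wrist','w5'); cap('top','t5')
go([.516,.267,.22],yawdown(108))
"
```

```text
t=12.5 pos [0.5174 0.2671 0.2208] open 0.0600 F [0.5 0.2 0. ]
travel [ 0.03 -0.14  0.08] ang [ 0.1 -0.  -0.3]
```

View pics/w5.png

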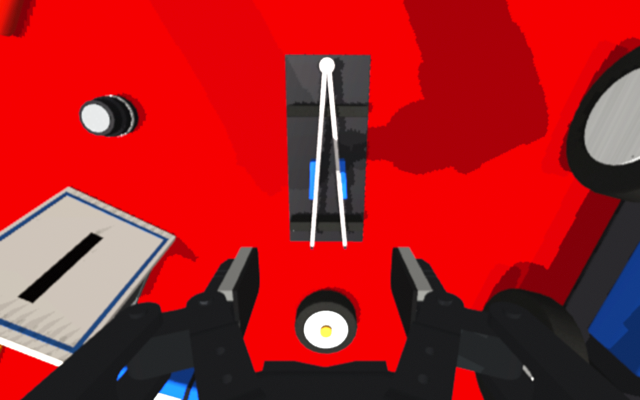

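View pics/t5.png

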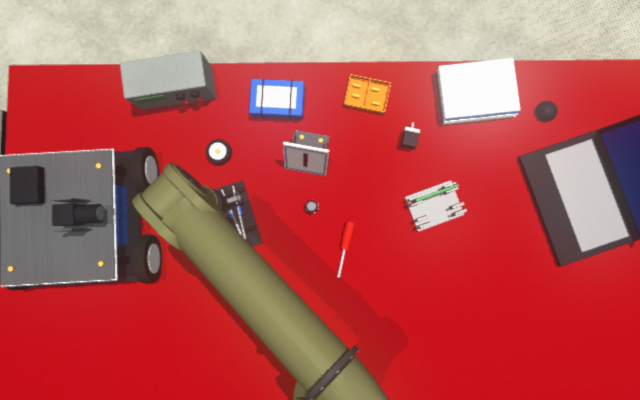

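Wrist view: tweezers' bow at (327,65), tips at (313,245)/(345,245), blue pads at (315,180)/(343,180); the leaning panel's face and bar are seen lower left.

```bash
python3 -c "
from h import *
p,W=pts('w5'); c=p.astype(int)
z=np.load('pics/w5.npz'); Rt=R.from_euler('xyz',z['ori'])
v,u=np.mgrid[0:400,0:640]
reg=(u>285)&(u<372)&(v>50)&(v<250)
blue=reg&(c[...,2]>150)&(c[...,0]<100)
for s,m in (('L',blue&(u<328)),('R',blue&(u>=328))):
    q=W[m]; q=q[~np.isnan(q[:,0])]; print(s,m.sum(),u[m].min(),u[m].max(),v[m].min(),v[m].max(),np.percentile(q,[5,50,95],axis=0).round(4).tolist())
    print('tool',np.percentile(Rt.inv().apply(q-z['pos']),[2,50,98],axis=0).round(4).tolist())
wh=reg&(c.min(-1)>170)
q=W[wh]; q=q[q[:,2]>0.025]; L=Rt.inv().apply(q-z['pos'])
print('z',np.percentile(q[:,2],[5,50,95]))
for a in range(-130,80,20):
    k=(L[:,1]*1000>a)&(L[:,1]*1000<a+10)
    if k.sum(): print(a+5,np.round([L[k,0].min(),L[k,0].max()],4))
print(L[:,1].min(),L[:,1].max())
"
```

```text
L 196 309 315 160 199 [[0.5083, 0.2507, 0.0064], [0.5239, 0.2552, 0.042], [0.5399, 0.2601, 0.0432]]
tool [[-0.0168, -0.0147, 0.1773], [-0.0133, 0.0022, 0.1788], [-0.0104, 0.0204, 0.2151]]
R 176 339 346 161 198 [[0.5002, 0.2766, 0.0061], [0.514, 0.2836, 0.042], [0.5304, 0.2925, 0.0431]]
tool [[0.0132, -0.0148, 0.1775], [0.0164, 0.0018, 0.1788], [0.0215, 0.0213, 0.2151]]
z [0.03368508 0.04214693 0.04336174]
-105 [-0.0037  0.0046]
-85 [-0.0029  0.0048]
-65 [-0.0058  0.0079]
-45 [-0.0066  0.0085]
-25 [-0.0076  0.0096]
-5 [-0.0095  0.0134]
15 [-0.0107  0.0156]
35 [-0.0128  0.0168]
55 [-0.0145  0.0198]
75 [-0.0142 -0.0132]
-0.101781134496305 0.07039278406971468
```

>>> {"api": "play_rows", "payload": {"travel": [[0.2,0.1,3],[0.2,0.2,7],[0.2,0.2,11],[0.2,0.2,14],[0.2,0.2,15]], "angular": [[0,0,-0.7],[0,0,-0.7],[0,0,-0.7],[0,0,-0.7],[0,0,-0.7]], "fingers": [0.35,0.35,0.35,0.35,0.35]}}

```text
time_s: 13.1
tool_pos: [0.5177, 0.2693, 0.069]
orientation: [-3.14, -0.001, 1.893]
wrist_force: [0.2, -0.3, 0.5]
opening: 0.0555
```

>>> {"api": "play_rows", "payload": {"travel": [[0,0,1.5],[0,0,3],[0,0,3.5],[0,0,3.5],[0,0,3.5]], "angular": [[0,0,0],[0,0,0],[0,0,0],[0,0,0],[0,0,0]], "fingers": [0.35,0.35,0.35,0.35,0.4]}}

```text
time_s: 13.72
tool_pos: [0.5191, 0.2702, 0.0364]
orientation: [3.139, -0.001, 1.893]
wrist_force: [0.3, 0.3, 0.1]
opening: 0.051
```

```bash
python3 -c "
from h import *
cap('wrist','w6')
go([.516,.267,.036],yawdown(107.3))
"
```

```text
t=13.8 pos [0.5192 0.2702 0.0364] open 0.0515 F [-0.3 -0.1  0.3]
travel [-0.2  -0.4   0.04] ang [ 0.1 -0.   1.2]
```

View pics/w6.png

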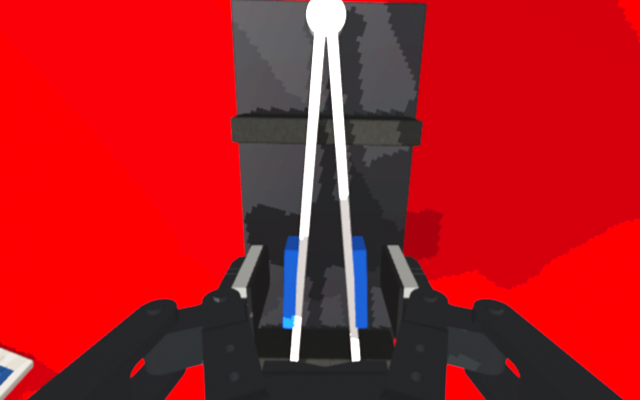

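Blue pads (295,280)/(358,280) lie centred between the jaws. Squeezing to about 23 mm.

>>> {"api": "play_rows", "payload": {"travel": [[0,0,0],[0,0,0],[0,0,0],[0,0,0],[0,0,0]], "angular": [[0,0,0],[0,0,0],[0,0,0],[0,0,0],[0,0,0]], "fingers": [0.5,0.6,0.66,0.7,0.72]}}

```text
time_s: 14.4
tool_pos: [0.5195, 0.2706, 0.0369]
orientation: [3.138, -0.001, 1.893]
wrist_force: [-0.5, -0.4, 6.9]
opening: 0.0241
```

>>> {"api": "play_rows", "payload": {"travel": [[0,0,0],[0,0,0],[0,0,0],[0,0,-0.5],[0,0,-1]], "angular": [[0,0,0],[0,0,0],[0,0,0],[0,0,0],[0,0,0]], "fingers": [0.72,0.72,0.72,0.72,0.72]}}

```text
time_s: 15.02
tool_pos: [0.5185, 0.2697, 0.0457]
orientation: [3.141, -0.001, 1.893]
wrist_force: [0.3, -0.3, -0.8]
opening: 0.0243
```

```bash
python3 -c "
from h import *
cap('wrist','w7')
go([.516,.267,.036],yawdown(107.3))
"
```

```text
t=15.1 pos [0.5189 0.27   0.0464] open 0.0242 F [0.8 1.4 0.3]
travel [-0.19 -0.37  1.04] ang [ 0.1 -0.   1.2]
```

View pics/w7.png

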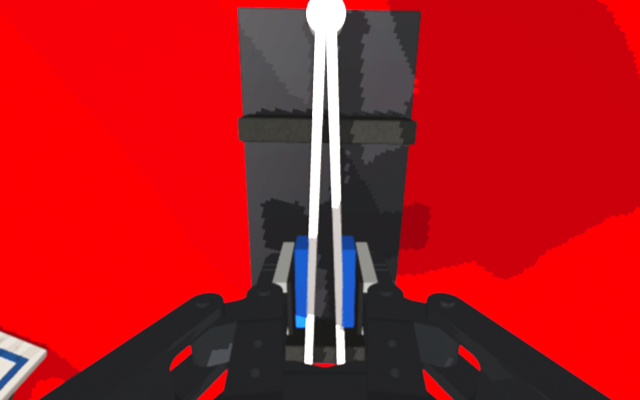

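>>> {"api": "play_rows", "payload": {"travel": [[0,0,-1],[0,0,-3],[0,0,-6],[0,0,-8.5],[0,0,-10]], "angular": [[0,0,0],[0,0,0],[0,0,0],[0,0,0],[0,0,0]], "fingers": [0.72,0.72,0.72,0.72,0.72]}}

```text
time_s: 15.7
tool_pos: [0.5192, 0.2705, 0.1482]
orientation: [3.138, -0.001, 1.893]
wrist_force: [0.3, 0.5, -0.8]
opening: 0.024
```

```bash
python3 -c "
from h import *
cap('top','t8');cap('wrist','w8');cap('scene','s8')
for n in('t5','w5','t8'):
    p,W=pts(n); x,y,z=W[...,0],W[...,1],W[...,2]; c=p.astype(int)
    m=(x>0.58)&(x<0.70)&(y>-0.02)&(y<0.15)&(z>0.01)&(z<0.16)
    # plane fit on face
    rb=R.from_euler('z',-BY,degrees=True); q=rb.apply(W[m]-B0)
    for _ in range(6):
        A=np.c_[q[:,1:],np.ones(len(q))]; s=np.linalg.lstsq(A,q[:,0],rcond=None)[0]; e=q[:,0]-A@s; q=q[abs(e)<max(0.003,0.7*np.std(e))]
    print(n,m.sum(),len(q),'plane x=',s.round(4),'tilt',np.degrees(np.arctan(s[1])),'ext y',np.percentile(q[:,1],[.5,99.5]),'z',np.percentile(q[:,2],[.5,99.5]))
    b=m&(c.max(-1)<50); qb=rb.apply(W[b]-B0); k=abs(qb[:,0]-np.c_[qb[:,1:],np.ones(len(qb))]@s)<0.004; qb=qb[k]; print('bar',k.sum(),np.percentile(qb,[2,50,98],axis=0).round(4).tolist() if len(qb) else '')
"
```

```text
t5 1135 1027 plane x= [ 0.0019  0.3176 -0.0364] tilt 17.617697986115594 ext y [-0.06093474  0.05742726] z [0.01123655 0.14907225]
bar 0 
w5 19149 18889 plane x= [ 0.0062  0.3167 -0.037 ] tilt 17.573365586625677 ext y [-0.05879083  0.05896293] z [0.01122247 0.14515081]
bar 1140 [[-0.0234, -0.0055, 0.0443], [-0.0102, -0.0003, 0.0858], [-0.0006, 0.0048, 0.1154]]
t8 1134 1029 plane x= [ 0.0034  0.3172 -0.0365] tilt 17.599140525017525 ext y [-0.06084469  0.05751392] z [0.01051517 0.14825981]
bar 0
```

View pics/w8.png

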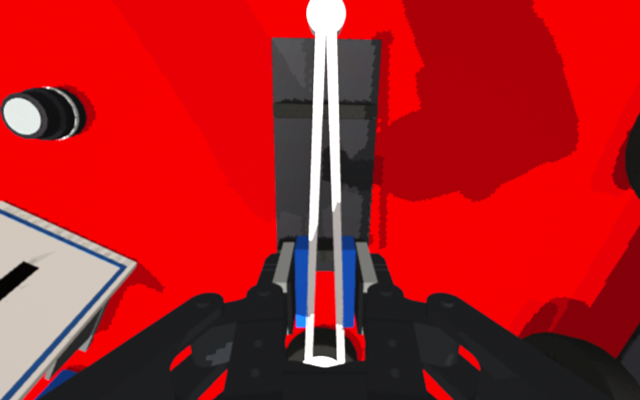

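View pics/t8.png

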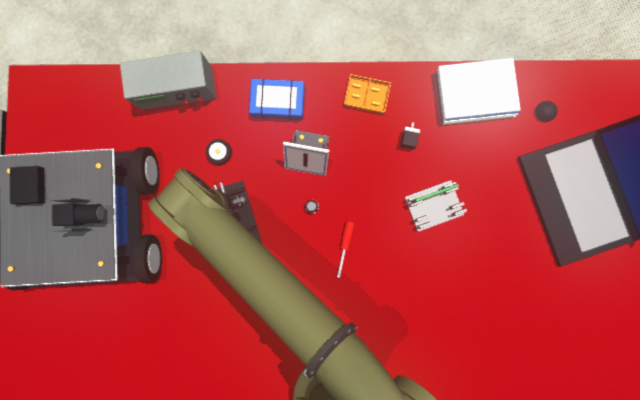

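Tweezers are held clear of the rest; panel tilt 17.6°, square, bar at bracket y≈0. Moving to a stand-off in front of it.

```bash
cat >> h.py <<'E'
def front(xb,yb,z): 
    return B0+R.from_euler('z',BY,degrees=True).apply([xb,yb,z]), yawdown(BY+90)
E
python3 -c "
from h import *
p,r=front(-.16,0,.14); print(p); go(p,r)
p,W=pts('w8'); z=np.load('pics/w8.npz'); Rt=R.from_euler('xyz',z['ori']); L=Rt.inv().apply((W-z['pos']).reshape(-1,3)).reshape(W.shape)
c=p.astype(int); v,u=np.mgrid[0:400,0:640]
for vv in (100,150,200,240,260,280,300,320,335,350):
    k=(v==vv)&(u>285)&(u<365)&(((c[...,2]>150)&(c[...,0]<100))|(c.min(-1)>110)&(u>295)&(u<358))&(abs(L[...,2])<.012)
    q=L[k]; uu=u[k]
    if len(uu): print(vv,uu.min(),uu.max(),'x',q[:,0].min().round(4),q[:,0].max().round(4),'y',np.median(q[:,1]).round(4),'z',np.median(q[:,2]).round(4),[int(t) for t in uu])
"
```

```text
[0.50712856 0.09788306 0.14      ]
t=15.8 pos [0.5191 0.27   0.1466] open 0.0242 F [-0.5 -0.4 -0.7]
travel [-15.95  -6.58   0.64] ang [ 0.1 -0.1 28.9]
100 314 337 x -0.0043 0.0034 y -0.0726 z -0.005 [314, 315, 316, 317, 318, 319, 320, 321, 322, 328, 329, 330, 331, 332, 333, 334, 335, 336, 337]
150 312 338 x -0.0052 0.004 y -0.0557 z -0.0053 [312, 313, 314, 315, 316, 317, 318, 319, 320, 330, 331, 332, 333, 334, 335, 336, 337, 338]
200 310 339 x -0.0061 0.0045 y -0.0372 z -0.0055 [310, 311, 312, 313, 314, 315, 316, 317, 318, 332, 333, 334, 335, 336, 337, 338, 339]
240 308 340 x -0.0075 0.0051 y -0.0212 z -0.0054 [308, 309, 310, 311, 312, 313, 314, 315, 316, 333, 334, 335, 336, 337, 338, 339, 340]
260 295 354 x -0.0123 0.0107 y -0.0127 z -0.0054 [295, 296, 297, 298, 299, 300, 301, 302, 303, 304, 305, 306, 307, 308, 309, 310, 311, 312, 313, 314, 315, 334, 335, 336, 337, 338, 339, 340, 341, 342, 343, 344, 345, 346, 347, 348, 349, 350, 351, 352, 353, 354]
280 296 354 x -0.0121 0.011 y -0.0038 z -0.0052 [296, 297, 298, 299, 300, 301, 302, 303, 304, 305, 306, 307, 308, 309, 310, 311, 312, 313, 314, 335, 336, 337, 338, 339, 340, 341, 342, 343, 344, 345, 346, 347, 348, 349, 350, 351, 352, 353, 354]
300 296 353 x -0.0124 0.0107 y 0.0053 z -0.0055 [296, 297, 298, 299, 300, 301, 302, 303, 304, 305, 306, 307, 308, 309, 310, 311, 312, 313, 336, 337, 338, 339, 340, 341, 342, 343, 344, 345, 346, 347, 348, 349, 350, 351, 352, 353]
320 296 352 x -0.0126 0.0106 y 0.0151 z -0.0052 [296, 297, 298, 299, 300, 301, 302, 303, 304, 305, 306, 307, 308, 309, 310, 311, 312, 313, 336, 337, 338, 339, 340, 341, 342, 343, 344, 345, 346, 347, 348, 349, 350, 351, 352]
335 306 343 x -0.0086 0.007 y 0.0225 z -0.0053 [306, 307, 308, 309, 310, 311, 312, 336, 337, 338, 339, 340, 341, 342, 343]
350 305 343 x -0.0091 0.007 y 0.0303 z -0.0051 [305, 307, 308, 309, 310, 311, 337, 338, 339, 340, 341, 342, 343]
```

```bash
cat > gap.py <<'E'
from h import *
import sys
def ang(tag,zt):
    p,W=pts(tag); z=np.load(f'pics/{tag}.npz'); cp=imaging.camera_params('wrist'); H=np.array(cp['hand_eye']); f=200/np.tan(np.radians(cp['fovy'])/2)
    c=p.astype(int); out=[]
    for side in(0,1):
        Q=[]
        for v in range(60,232,2):
            mid=326
            us=np.arange(mid-60,mid) if side==0 else np.arange(mid,mid+60)
            w=np.clip((c[v,us].min(-1)-60)/100.,0,1)
            if w.sum()<3: continue
            u=(w*us).sum()/w.sum()
            # intersect with tool plane z=zt
            d=H[:3,:3]@np.array([(u-cp['cx'])/f,(v-cp['cy'])/f,1]); P=H[:3,3]+d*(zt-H[2,3])/d[2]; Q.append(P[:2])
        Q=np.array(Q)
        for _ in range(4):
            k=np.polyfit(Q[:,1],Q[:,0],1); e=Q[:,0]-np.polyval(k,Q[:,1]); Q=Q[abs(e)<max(.0003,2*e.std())]
        out.append((k,len(Q),e.std()))
    a=[np.arctan(o[0][0]) for o in out]
    cross=(out[0][0][1]-out[1][0][1])/(out[1][0][0]-out[0][0][0])
    print(tag,'angles',np.round(a,4),'rel',round(a[1]-a[0],4),'cross y',round(cross,4),[ (o[1],round(o[2]*1000,2)) for o in out], 'mid dir',np.mean(a).round(4))
    return a[1]-a[0]
if __name__=='__main__':
    a=ang('w6',-.0055); 
    for t in sys.argv[1:]:
        b=ang(t,-.0055); v=a-b; print(t,'squeeze',v,'gap',341*np.sin(.088-v/2))
E
python3 gap.py w7 w8
```

```text
w6 angles [-0.0212 -0.0018] rel 0.0194 cross y -0.8302 [(68, np.float64(0.56)), (75, np.float64(0.52))] mid dir -0.0115
w7 angles [ 0.0372 -0.0423] rel -0.0795 cross y 0.0803 [(69, np.float64(0.56)), (71, np.float64(0.45))] mid dir -0.0026
w7 squeeze 0.09884641675945126 gap 13.151423452967498
w8 angles [0.0013 0.0007] rel -0.0006 cross y 13.3685 [(67, np.float64(0.42)), (69, np.float64(0.23))] mid dir 0.001
w8 squeeze 0.019981545461040376 gap 26.574174762162418
```

```bash
sed -i 's|w=np.clip.*|Lz=L[v,us,2]; w=np.where((abs(Lz+.005)<.008),np.clip((c[v,us].min(-1)-60)/100.,0,1),0); w=np.where(abs(us-326)>45,0,w)|; s|range(60,232,2)|range(50,230,2)|; s|    c=p.astype(int); out=\[\]|    c=p.astype(int); out=[]; L=R.from_euler("xyz",z["ori"]).inv().apply((W-z["pos"]).reshape(-1,3)).reshape(W.shape)|' gap.py; python3 gap.py w7 w8
```

```text
w6 angles [-0.0908  0.0861] rel 0.1769 cross y -0.1149 [(90, np.float64(0.07)), (90, np.float64(0.07))] mid dir -0.0023
w7 angles [-0.0455  0.0375] rel 0.0829 cross y -0.134 [(90, np.float64(0.08)), (90, np.float64(0.07))] mid dir -0.004
w7 squeeze 0.09396755586699668 gap 13.98261039311929
w8 angles [-0.0452  0.037 ] rel 0.0821 cross y -0.1348 [(90, np.float64(0.08)), (90, np.float64(0.07))] mid dir -0.0041
w8 squeeze 0.09478958541151788 gap 13.842571056517212
```

>>> {"api": "play_rows", "payload": {"travel": [[-2,-0.9,0],[-5.5,-2.3,0.2],[-9,-3.8,0.4],[-12.5,-5.2,0.5],[-16,-6.6,0.6]], "angular": [[0,0,4],[0,0,10],[0,0,16.5],[0,0,23],[0,0,28.9]], "fingers": [0.72,0.72,0.72,0.72,0.72]}}

```text
time_s: 16.48
tool_pos: [0.5058, 0.0956, 0.1385]
orientation: [-3.141, -0.001, 1.385]
wrist_force: [0.8, 0.2, -0.3]
opening: 0.0242
```

>>> {"api": "play_rows", "payload": {"travel": [[0,0,0],[0,0,0],[0,0,0],[0,0,0],[0,0,0]], "angular": [[0,0,0],[0,0,0],[0,0,0],[0,0,0],[0,0,0]], "fingers": [0.72,0.72,0.72,0.72,0.72]}}

```text
time_s: 17.1
tool_pos: [0.5067, 0.0979, 0.1396]
orientation: [3.141, -0.001, 1.39]
wrist_force: [-0.6, -0.6, -0.1]
opening: 0.0239
```

```bash
python3 -c "
from h import *
cap('top','t9');cap('wrist','w9');cap('scene','s9')
p,r=front(-.117,0,.084); print(p); go(p,r)"; python3 gap.py w9
```

```text
[0.54942214 0.09012074 0.084     ]
t=17.2 pos [0.5068 0.0974 0.1396] open 0.0242 F [-0.3  0.7 -0.6]
travel [0.05 4.32 5.56] ang [ 0.  -0.1 -0. ]
w6 angles [-0.0908  0.0861] rel 0.1769 cross y -0.1145 [(90, np.float64(0.07)), (90, np.float64(0.07))] mid dir -0.0023
w9 angles [-0.0446  0.0378] rel 0.0824 cross y -0.1342 [(90, np.float64(0.08)), (90, np.float64(0.07))] mid dir -0.0034
w9 squeeze 0.09454235911094944 gap 13.884688289855486
```

View pics/w9.png

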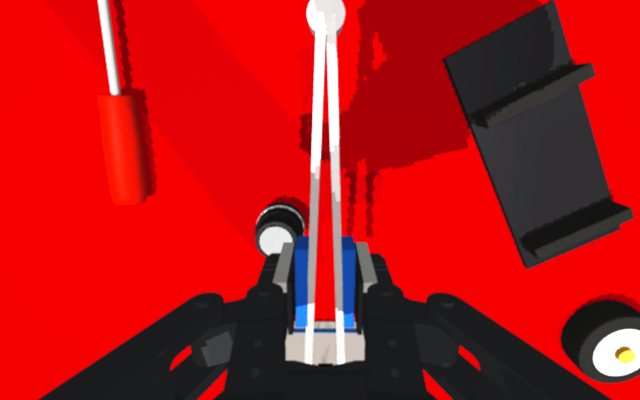

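View pics/t9.png

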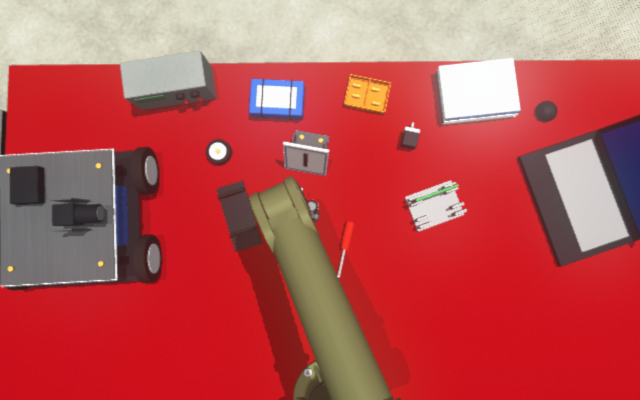

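Gap measured from the arm angles: 13.9 mm (angle open read 0.177 against the nominal 0.176, so this is a trustworthy check). Squeezing slightly more, lowering, then advancing.

>>> {"api": "play_rows", "payload": {"travel": [[0,0,1],[0,0,2.8],[0,0.3,4.6],[0,0.7,5.5],[0,1.2,5.6]], "angular": [[0,0,0],[0,0,0],[0,0,0],[0,0,0],[0,0,0]], "fingers": [0.725,0.73,0.733,0.733,0.733]}}

```text
time_s: 17.88
tool_pos: [0.5183, 0.0951, 0.0825]
orientation: [-3.14, -0.001, 1.389]
wrist_force: [-0.4, -0.3, 0.0]
opening: 0.0226
```

>>> {"api": "play_rows", "payload": {"travel": [[0,0.7,0],[0,1.5,0],[0,2.3,0],[0,2.9,0],[0,3.1,0]], "angular": [[0,0,0],[0,0,0],[0,0,0],[0,0,0],[0,0,0]], "fingers": [0.733,0.733,0.733,0.733,0.733]}}

```text
time_s: 18.5
tool_pos: [0.5495, 0.0893, 0.0837]
orientation: [3.141, -0.001, 1.388]
wrist_force: [-0.1, -0.6, -0.7]
opening: 0.0229
```

>>> {"api": "play_rows", "payload": {"travel": [[0,0,0],[0,0,0],[0,0,0],[0,0,0],[0,0,0]], "angular": [[0,0,0],[0,0,0],[0,0,0],[0,0,0],[0,0,0]], "fingers": [0.733,0.733,0.733,0.733,0.733]}}

```text
time_s: 19.12
tool_pos: [0.5491, 0.0894, 0.0837]
orientation: [3.141, -0.001, 1.389]
wrist_force: [0.7, -0.8, -0.5]
opening: 0.0225
```

```bash
python3 -c "
from h import *
cap('wrist','w10');cap('scene','s10');cap('top','t10')
p,r=front(-.117,0,.084); print(p); go(p,r)
im=cv2.imread('pics/t10.png')[110:240,250:380]; a=cv2.resize(im,(390,390),interpolation=2)
im=cv2.imread('pics/s10.png')[180:310,290:420]; b=cv2.resize(im,(390,390),interpolation=2); cv2.imwrite('pics/z10.png',np.hstack([a,b]))
"; python3 gap.py w10
```

```text
[0.54942214 0.09012074 0.084     ]
t=19.3 pos [0.5491 0.0895 0.0836] open 0.0228 F [ 0.9 -0.1 -0.4]
travel [ 0.07  0.02 -0.04] ang [ 0.  -0.1 -0. ]
w6 angles [-0.0908  0.0861] rel 0.1769 cross y -0.1145 [(90, np.float64(0.07)), (90, np.float64(0.07))] mid dir -0.0023
w10 angles [-0.0384  0.0332] rel 0.0716 cross y -0.1397 [(90, np.float64(0.07)), (90, np.float64(0.06))] mid dir -0.0026
w10 squeeze 0.10528464251619271 gap 12.054456407127615
```

View pics/w10.png

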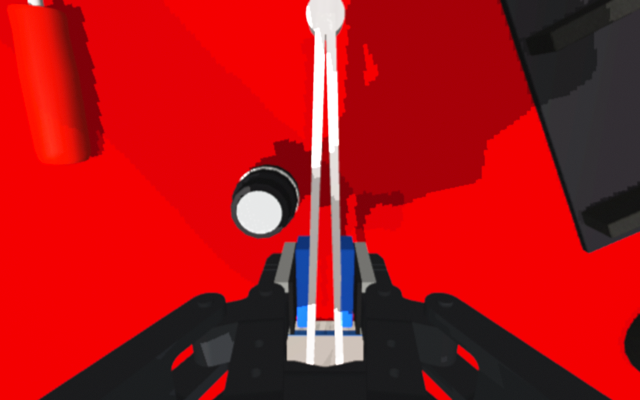

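View pics/z10.png

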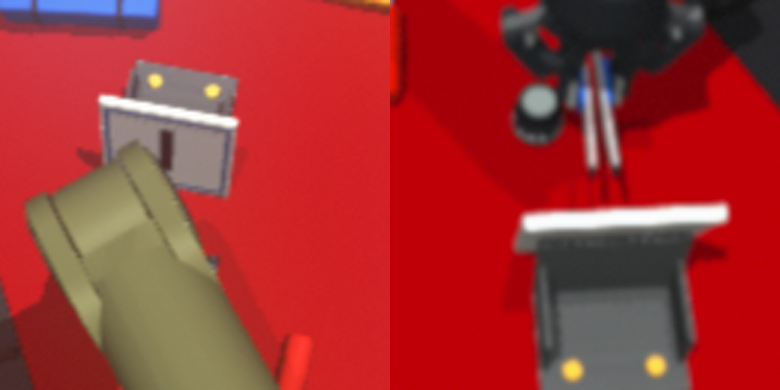

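Gap 12.05 mm. Checking the tip position from the scene camera.

```bash
python3 -c "
from h import *
for n in('s10',):
    p,W=pts(n); rb=R.from_euler('z',-BY,degrees=True); Q=rb.apply((W-B0).reshape(-1,3)).reshape(W.shape)
    m=(Q[...,0]>-.10)&(Q[...,0]<-.022)&(abs(Q[...,1])<.03)&(Q[...,2]>.06)&(Q[...,2]<.11)
    q=Q[m]; c=p[m]
    print(m.sum())
    for a in range(-100,-20,6):
        k=(q[:,0]*1000>=a)&(q[:,0]*1000<a+6)
        if k.sum(): print(a,k.sum(),'y',q[k,1].min().round(4),q[k,1].max().round(4),'mean',q[k,1].mean().round(4),'z',np.median(q[k,2]).round(4))
    x,y,z=W[...,0],W[...,1],W[...,2]
for n in ('t10',):
    p,W=pts(n); q=R.from_euler('z',-BY,degrees=True).apply(W.reshape(-1,3)-B0); m=(q[:,0]>-.04)&(q[:,0]<.05)&(abs(q[:,1])<.08)&(q[:,2]>.02)&(q[:,2]<.16)&(q[:,0]<-.022+.317*q[:,2]-.01)
    q=q[m]; A=np.c_[q[:,1:],np.ones(len(q))]; print(np.linalg.lstsq(A,q[:,0],rcond=None)[0], len(q))
"
```

```text
140
-100 30 y -0.0116 0.0112 mean -0.0008 z 0.0864
-94 12 y -0.0074 0.0064 mean -0.0008 z 0.0839
-88 13 y -0.0077 0.0075 mean 0.0011 z 0.0868
-82 12 y -0.0075 0.0072 mean -0.0002 z 0.0864
-76 11 y -0.0077 0.0079 mean 0.0012 z 0.0865
-70 15 y -0.0085 0.0077 mean -0.001 z 0.0866
-64 11 y -0.0087 0.0072 mean -0.0004 z 0.0799
-58 13 y -0.0088 0.0085 mean 0.0003 z 0.0865
-52 15 y -0.0083 0.0079 mean 0.0001 z 0.0847
-46 8 y -0.0086 0.008 mean -0.0 z 0.0798
[ 0.00493625  0.32168035 -0.03681789] 863
```

```bash
python3 -c "
from h import *
o=status.get_obs(); print(o['time_s'],o['opening'],abs(o['joint_vel']).max()); print(robot.hand_in())"
```

```text
19.275 0.02277223791534278 0.0018420607151090826
the job is handed in; nothing more can be done
None
```

I leaned the panel against the bracket, then picked up the tweezers by their pads and brought them in front of the black bar. I handed in at 19.3 s, still holding them in the air. `hand_in` reports no verdict, so these are my own last checks.

| Check | Measured | Required |
|---|---|---|
| Panel tilt | about 17.6° | 7–31° |
| Panel square to bracket | within about 0.4° | 12° |
| Bar centre relative to bracket centre | under 1 mm | 30 mm |
| Tip gap, from the angle between the arms | 12.05 mm | 9.5–14.5 mm |
| Tips in front of the printed face | about 30 mm | 6–75 mm |
| Tip height up the panel | about 84 mm | 40–120 mm |
| Tips off the bar centre line | about 0.5 mm | 18 mm |

- **Steadiness:** the arm was still at hand-in, with joint speeds below 0.002 rad/s.
- **Gap check:** the finger opening of 22.8 mm also fits the 23 mm expected over the pads at a 12 mm gap.
- **Bystanders:** the arm touched none of them as far as the pictures show. I did not measure their positions again at the end.

No check failed. The two cameras agreed on the tilt to within about 0.3° once the tweezers were in place.

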